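Re-clamp an octagonal hub block to bring its mortised edge up, then puff it clean

TASK

Slide the vice's jaw open, lift the eight-sided wooden hub clear out of the jaws and turn it an eighth of a turn so that the edge with the slot-shaped mortise, now facing up and away from the robot, faces straight up; set it back down flat on the vice bed in the middle of the jaws and slide the jaw closed against it. Then press the white cap of the air-duster can right down for a moment and let it spring back. Leave the tin, jar, glue bottle and wood offcut standing where they are.

Things in the scene. Friction and masses are not known exactly. Their poses are not given: they have to be found in the camera images.
- vice: Grey slide-jaw vice fixed to the table. Origin on the table under the clamping place; x along the jaws (away from the robot), y across them. Base 130 mm in x, y -210 to +70 mm; flat bed 30 mm above the table. Jaws 120 mm long, tops 75 mm above the table. Fixed jaw: inner face at y=+18 mm, to y=+48. Moving jaw: 26 mm thick, inner face at y=-18.4 mm minus joint, on a slide 53 mm high.
- vice_bed (a point): Middle of the clamping place on top of the vice bed, 30 mm above the table; axes as the vice.
- jaw (a joint): Travel of the moving jaw in m along the vice's -y: 0 = closed on the 36 mm thick hub with 0.4 mm to spare, 0.036 = fully open; range -0.003 to 0.036. Stays where it is left; about 6 N of friction.
- jaw_grip (a point): Gripping point of the moving jaw's upright dark steel handle plate, moves with it. Plate 50 mm wide in the vice's x, 20 mm thick in the vice's y, top 125 mm above the table; this point is in its middle, 20 mm below the top. 70 mm free between the plate and the back of the jaw.
- hub: Wooden octagon 120 mm across flats, 36 mm thick, 0.22 kg, dark centre bore. Origin at its centre, y = thickness axis. Starts standing on a flat edge on the vice bed, z up, centre 90 mm above the table, its lowest 45 mm between the jaws. The edge facing +z has two round dowel holes; the next one, midway between +x and +z, has the mortise. Other edges plain, each 50 mm long.
- hub_mortise (a point): Middle of the mortised edge of the hub, a dark slot-shaped pocket 32 x 14 mm; 60 mm from the hub's centre, at (+42.4, 0, +42.4) mm in the hub's axes. Straight up at the end, 150 mm above the table; the hub's z then leans 45 degrees from vertical.
- can: Air-duster can, bare metal, 60 mm in diameter, fixed upright in a dark bench bracket (foot 100 x 100 mm) on the +y side of the vice. Origin on the table below its axis. Its thin tube points at the vice.
- cap (a joint): How far the can's cap is pressed, in m: 0 = up, 0.007 = fully down; the spring takes about 2.4 N to start and 6.6 N at the bottom.
- cap_top (a point): Middle of the top of the white sprung cap on the can, 28 mm in diameter, 208 mm above the table; pressed straight down.
- tin: Bystander: metal tin 84 mm in diameter, 75 mm tall, beside the vice on the robot's side. Origin at the centre of its underside.
- jar: Bystander: glass jar 60 mm in diameter, 85 mm tall, beyond the vice. Origin at the centre of its underside.
- glue: Bystander: white glue bottle 56 mm in diameter, 150 mm tall, beyond the vice. Origin at the centre of its underside.
- offcut: Bystander: wood offcut lying flat, 100 x 45 x 32 mm, on the robot's side of the vice. Origin at the centre of its underside.
Things that resemble listed ones, but are neither listed nor needed, are in the scene too. What is shaped like the hub but blue is not meant. What is shaped like the can but green is not meant.

How it is judged:
By the outcome, as a careful person would: the job done as asked, in the order asked, and still so for the second after the job is handed in, with the robot touching nothing.
It also fails if it takes over 61 s, if anything falls off the work surface, if the arm or the gripper's body presses on something with over 40 N, if the wrist force passes 120 N, or if a joint passes its speed limit or range.

ROBOT

A 6-joint arm with a two-finger parallel gripper is mounted at the origin on the work surface. World frame = base frame: x ahead of the robot, y to its left, z up, the work surface at z = 0. Lengths are in mm, angles in rad, forces in N, time in s.
With the tool pointing down it reaches from about 400 to 925 mm from the base axis. Payload 12.5 kg.
Tool frame: the origin (TCP) lies midway between the tips of the shut fingers; the grasp point (between the pads) lies 19 mm behind it; z points along the fingers, y is the line along which they close (so a half turn about z gives the same grasp; the last joint's range is limited). The gripper opens to 95 mm and grips with 3 to 60 N. Pads are 20 mm wide; open, the fingers measure 119 mm over their backs; the gripper's body (75 mm by 180 mm) begins 59 mm behind the grasp point.
Start: joints at [1.133, 0.491, 1.559, -0, 1.092, -0.106], TCP at [203.575, 590.935, 214.661] pointing down, gripper open.
Joint ranges: [-3.1, 3.1], [-0.84, 2.19], [0.05, 2.79], [-1.13, 4.28], [0.06, 2.93], [-2.69, 2.69]. Speed limits (rad/s): [2.22, 2.22, 2.79, 3.14, 3.14, 3.14].

INTERFACE

Orientations are given as [roll, pitch, yaw] about the fixed x, y, z axes, in that order (R = Rz(yaw) Ry(pitch) Rx(roll)).
In Python, from cell import env gives the robot as it stands.
- The arm moves only by the tool carry_out, never from a script. Its argument "series" is a list of rows, each a list of 4 numbers: the shift along the world's x, y, z normalised to -1 to 1, where 1 is 5 cm, then the turn about the world's z normalised to -1 to 1, where 1 is 6 degrees. In form: [[x, y, z, turn], ...]. A call has exactly 5 rows; each row shifts and turns the commanded pose from where the row before left it; what a row does not reach is not made up. A row lasts 1/10 s, in which the tool goes at most 50 mm and 8.59 degrees, less where a joint would pass 70% of its speed; a pose out of reach is approached as far as the arm can. A call with a number of a shift or a turn outside -1 to 1 is refused whole. A call with a gripper value outside its range is refused whole. "fingers" is the closure, from -1 (fully open) to 1 (shut), set as the call begins (left out, the last holds). The fingers move at their own pace and stop on an object; the grip force is fixed at half the most. Time passes only in rows, so rows that do not move let the fingers close, or fill a call up. It gives the time, the measured TCP pose, the force, the opening and the grip force at its end, in the units of the state.
- env.state(): the state, without advancing time (a new reading comes with each control period).
- env.read_camera(name): name is "side" or "top"; returns the picture (480x640x3 uint8, red, green, blue); there is no depth.
- env.calibration(name): a dict with "K" (3x3 intrinsics, pixels), "pose" (4x4, takes a point from camera to world coordinates). Camera axes: x right, y down, z forward; pixel columns grow to the right and rows downward; lengths in mm; the calibration is good to about 2 mm. A picture is of the moment at which its call begins. calibration takes no time and is no camera call.
- env.job_done(): hands the job in; it is judged then, once.
Trained networks look in the newest picture that a camera, given by its name, has taken for a name from the list of things; names that differ only in an ending like _2 or _b are one class to them, and where a whole thing is asked for, a point or a joint stands for the part that bears it (a point fixed in the world has none). Each returns a list of dicts, best first, with "conf" (0 to 1); they miss things now and then, are a little off and sometimes report something else, mostly with a low value. They report only what shows in the picture. A call takes as long as a camera call. They do not tell look-alikes from the thing itself.
- env.look_for(camera, label): "position" ([row, column] as shares, 0 to 1, of the picture: columns of its width, rows of its height, amid what is visible of it).
The state is a dict: "t": time; "joints": joint angles; "qvel": joint speeds; "tau": joint torques, N m; "eef_pos": TCP position; "tcp_rot": TCP orientation; "ft_force": force on the tool from outside, world axes, zero at the start; "moment": the same for the moment, N m; "opening": opening from 0.0 (shut) to 1.0 (fully open); "grip_force": force on a finger pad.
Only numpy, scipy, OpenCV 4.12 (cv2) and the standard library are available. Lean on these libraries where they do the work, as an engineer would, in place of code of your own. Each camera call takes 0.05 s, during which the arm holds its last target. There are 200 camera calls.

## Working session

There is one attempt and no reset: what is moved stays moved. The work goes in short steps, Python scripts to look and compute and a tool call to move; the robot and the scene stay as the last step left them, time stands still between calls to the robot, and variables do not carry over. Pictures are saved under pics/ and viewed, at most 13 in all, crops included, and the job is handed in when it is done.

Besides the shell and the picture viewer there is one more tool, called after "Request:" as a command line: name --pt "numbers of a row" for each row, then --argument value for the rest. carry_out: Moves the arm, as the interface text tells. Its arguments: {"type":"object","properties":{"series":{"type":"array","items":{"type":"array","items":{"type":"number","minimum":-1,"maximum":1}}},"fingers":{"type":"number"}},"required":["series"]}

```bash
mkdir -p pics; ls; cat > h.py <<'E'
import numpy as np, cv2
from cell import env
def ray(cam,px):
    c=env.calibration(cam);K=np.array(c["K"]);T=np.array(c["pose"])
    d=T[:3,:3]@np.linalg.solve(K,[px[0],px[1],1.]);return T[:3,3],d
def at_z(cam,px,z):
    o,d=ray(cam,px);return o+d*(z-o[2])/d[2]
def proj(cam,P):
    c=env.calibration(cam);K=np.array(c["K"]);T=np.array(c["pose"])
    p=(np.atleast_2d(P)-T[:3,3])@T[:3,:3];p=p@K.T;return p[:,:2]/p[:,2:]
E
python3 - <<'E'
from h import *
s=env.state();print({k:np.round(v,3).tolist() for k,v in s.items()})
for c in("top","side"):
    cv2.imwrite(f"pics/{c}0.png",env.read_camera(c)[:,:,::-1])
    print(c,np.round(env.calibration(c)["pose"],2).tolist(),np.round(env.calibration(c)["K"]).tolist())
    for l in("vice","jaw_grip","hub","hub_mortise","cap_top","can","tin","jar","glue","offcut"):
        print(l,[(round(r["conf"],2),[round(r["position"][1]*640),round(r["position"][0]*480)]) for r in env.look_for(c,l)][:3])
E
```

```text
pics
{'t': 0.0, 'joints': [1.133, 0.492, 1.559, -0.0, 1.092, -0.106], 'qvel': [0.0, 0.0, -0.001, -0.0, -0.002, -0.001], 'tau': [-0.002, -61.264, -25.818, 0.069, 0.048, -0.0], 'eef_pos': [203.467, 590.688, 214.058], 'tcp_rot': [-3.14, -0.0, 2.81], 'ft_force': [-0.7, 0.641, -0.793], 'moment': [0.018, 0.01, -0.005], 'grip_force': 0.0, 'opening': 1.003}
top [[-0.0, -1.0, 0.05, 546.11], [-1.0, 0.0, 0.0, 61.86], [-0.0, -0.05, -1.0, 1165.29], [0.0, 0.0, 0.0, 1.0]] [[591.0, 0.0, 320.0], [0.0, 591.0, 250.0], [0.0, 0.0, 1.0]]
vice [(0.89, [419, 281])]
jaw_grip [(0.61, [412, 284])]
hub [(0.85, [374, 287]), (0.62, [385, 124]), (0.61, [213, 334])]
hub_mortise [(0.88, [213, 335]), (0.82, [387, 124]), (0.6, [375, 287])]
cap_top [(0.84, [207, 148]), (0.71, [268, 245])]
can [(0.66, [229, 167]), (0.6, [278, 248])]
tin [(0.7, [321, 349]), (0.5, [412, 285])]
jar [(0.64, [416, 204])]
glue [(0.65, [338, 193])]
offcut [(0.71, [270, 245]), (0.62, [412, 361])]
side [[0.71, -0.38, 0.59, -39.8], [-0.71, -0.37, 0.6, -588.79], [-0.01, -0.85, -0.53, 731.52], [0.0, 0.0, 0.0, 1.0]] [[572.0, 0.0, 316.0], [0.0, 572.0, 230.0], [0.0, 0.0, 1.0]]
vice [(0.91, [372, 360])]
jaw_grip [(0.67, [369, 333]), (0.46, [330, 293]), (0.34, [286, 199])]
hub [(0.97, [193, 267]), (0.83, [440, 251]), (0.57, [329, 295])]
hub_mortise [(0.94, [329, 294]), (0.86, [439, 249])]
cap_top [(0.51, [285, 198]), (0.44, [308, 155])]
can [(0.93, [307, 200]), (0.62, [284, 256])]
tin [(0.65, [249, 330])]
jar [(0.68, [417, 302])]
glue [(0.73, [367, 253])]
offcut [(0.59, [297, 404])]
```

View pics/top0.png

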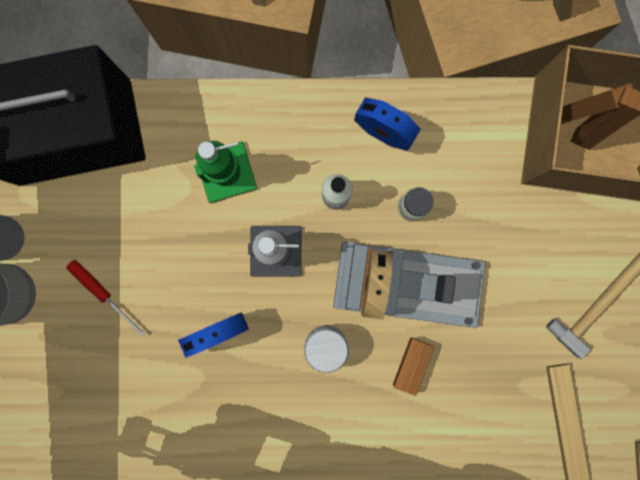

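View pics/side0.png

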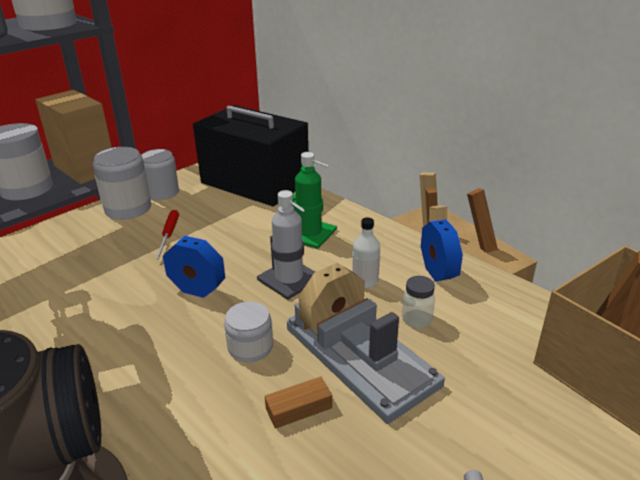

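The top view shows the vice at about (410,285) with the wooden hub at (377,283), the metal can's cap at (267,245), the tin at (326,349) and the offcut at (412,366). The green can and the blue hubs are decoys. In the side view the hub is at (330,297). I'll zoom in to fit the vice and can poses.

```bash
python3 - <<'E'
import cv2
a=cv2.imread("pics/top0.png")[225:340,325:495];cv2.imwrite("pics/topc.png",cv2.resize(a,None,fx=4.6,fy=4.6,interpolation=cv2.INTER_CUBIC))
a=cv2.imread("pics/side0.png")[180:425,250:450];cv2.imwrite("pics/sidec.png",cv2.resize(a,None,fx=2.4,fy=2.4,interpolation=cv2.INTER_CUBIC))
E
```

```text
(no output)
```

View pics/topc.png

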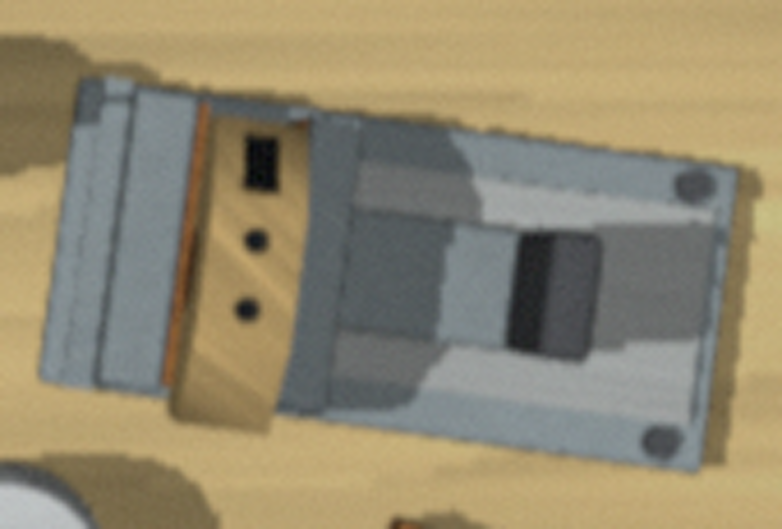

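View pics/sidec.png

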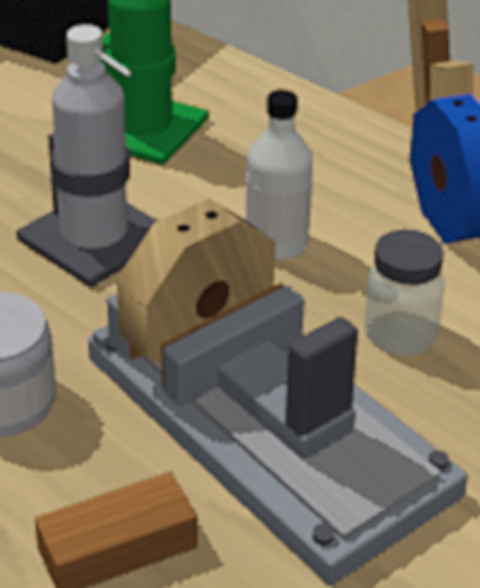

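The crops show the hub standing upright between the jaws with the mortise at crop (261,163). The handle top centre is at (570,297), and the fixed jaw top runs from (133,90) to (163,387). I'll fit the poses from these points.

```bash
cat > fit.py <<'E'
from h import *
from scipy.optimize import least_squares
T=lambda u,v:(325+u/4.6,225+v/4.6); S=lambda u,v:(250+u/2.4,180+v/2.4)
def model(p):
    x,y,a,hb,j=p
    L=[("top",T(570,297),(0,None,125)),
       ("top",T(133,90),(60,48,75)),("top",T(98,385),(-60,48,75)),("top",T(163,387),(-60,18,75)),
       ("top",T(737,165),(65,-210,hb)),("top",T(700,468),(-65,-210,hb)),("top",T(83,78),(65,70,hb)),("top",T(42,380),(-65,70,hb)),
       ("top",T(360,118),(60,-44.4-j,75)),("top",T(330,412),(-60,-44.4-j,75)),
       ("top",T(261,163),(42.4,0,132.4)),
       ("side",S(333,563),(-65,-210,hb)),("side",S(465,475),(65,-210,hb)),("side",S(90,338),(-65,70,hb)),
       ("side",S(303,302),(60,-44.4-j,75))]
    r=[];c,s=np.cos(a),np.sin(a)
    for cam,px,(X,Y,Z) in L:
        if Y is None: continue
        w=np.array([x+c*X-s*Y,y+s*X+c*Y,Z]); r.append(proj(cam,w)[0]-px)
    return np.array(r)
f=least_squares(lambda p:model(p).ravel(),[500,-50,-.13,15,0],loss="soft_l1")
print(np.round(f.x,3));print(np.round(model(f.x),1).tolist())
x,y,a=f.x[:3]
w2v=lambda P:(lambda d:[np.cos(a)*d[0]+np.sin(a)*d[1],-np.sin(a)*d[0]+np.cos(a)*d[1]])(P[:2]-[x,y])
print("handle",np.round(at_z("top",T(570,297),125),1),np.round(w2v(at_z("top",T(570,297),125)),1))
def tri(p,q):
    A=[];b=[]
    for c,px in(("top",p),("side",q)):
        o,d=ray(c,px);d=d/np.linalg.norm(d);M=np.eye(3)-np.outer(d,d);A.append(M);b.append(M@o)
    return np.linalg.lstsq(np.vstack(A),np.hstack(b),rcond=None)[0]
print("cap",tri((266.5,244.5),S(86,33)),at_z("top",(266.5,244.5),208),at_z("side",S(86,33),208))
for n,px,z in(("tin",(326,349),75),("jar",(418,203),85),("glue",(338,184),150),("offcut",(415,364),32)):print(n,np.round(at_z("top",px,z)),np.round(w2v(at_z("top",px,z))))
E
python3 fit.py
```

```text
[ 5.44461e+02 -3.91390e+01 -1.35000e-01  2.05790e+01  5.41000e-01]
[[0.4, -0.7], [-0.3, -0.1], [1.8, 1.6], [0.1, -0.6], [0.3, 0.5], [-1.2, -0.4], [-0.9, 0.6], [1.0, -0.2], [-0.5, 0.6], [0.4, -4.9], [-1.2, 1.3], [1.2, -1.0], [-3.3, 0.2], [0.2, -3.2]]
handle [ 526.4 -162.2  125. ] [  -1.3 -124.4]
cap [603.48555807 149.60862706 205.23906882] [602.21028585 150.34916031 208.        ] [601.18772779 144.70991618 208.        ]
tin [418.  54.  75.] [-138.   75.]
jar [ 684. -116.   85.] [149. -58.]
glue [710.  32. 150.] [154.  93.]
offcut [ 384. -116.   32.] [-149.  -97.]
```

Request:
carry_out --pt "0.32 -0.75 0 0.1" --pt "0.32 -0.75 0 0.1" --pt "0.32 -0.75 0 0.1" --pt "0.32 -0.75 0 0.1" --pt "0.32 -0.75 0 0.1" --fingers -1

```text
t: 1.6
eef_pos: [283.9, 402.0, 214.8]
tcp_rot: [3.141, 0.0, 2.863]
ft_force: [0.7, -0.1, 0.5]
opening: 0.999
grip_force: 0.0
```

Request:
carry_out --pt "0.32 -0.75 0 0.1" --pt "0.32 -0.75 0 0.1" --pt "0.32 -0.75 0 0.1" --pt "0.32 -0.75 0 0.1" --pt "0.32 -0.75 0 0.1"

```text
t: 2.1
eef_pos: [364.0, 214.4, 214.9]
tcp_rot: [3.141, 0.001, 2.915]
ft_force: [1.1, 0.5, -0.0]
opening: 1.002
grip_force: 0.0
```

Request:
carry_out --pt "0.32 -0.75 0 0.1" --pt "0.32 -0.75 0 0.1" --pt "0.32 -0.75 0 0.1" --pt "0.32 -0.75 0 0.1" --pt "0.32 -0.75 0 0.1"

```text
t: 2.6
eef_pos: [444.0, 26.7, 214.9]
tcp_rot: [3.141, 0.001, 2.967]
ft_force: [1.1, -0.2, -0.2]
opening: 1.0
grip_force: 0.0
```

Request:
carry_out --pt "0.32 -0.75 0 0.1" --pt "0.32 -0.75 0 0.1" --pt "0.32 -0.75 0 0.1" --pt "0.32 -0.75 0 0.1" --pt "0.32 -0.75 0 0.1"

```text
t: 3.1
eef_pos: [524.0, -160.8, 214.8]
tcp_rot: [3.142, 0.0, 3.019]
ft_force: [0.2, 0.3, -0.4]
opening: 1.001
grip_force: 0.0
```

```bash
cat >> fit.py <<'E'
m=(T(252,275)); h=at_z("top",m,150); print("hub top mid",h,w2v(h)); h=at_z("top",T(261,163),132.4);print("mortise",w2v(h)); s=env.state(); print(s["t"],s["eef_pos"],s["tcp_rot"])
E
python3 fit.py | tail -3
```

```text
hub top mid [535.58135664 -38.48072494 150.        ] [np.float64(-8.887949373172058), np.float64(-0.5413429746130698)]
mortise [np.float64(33.744938854174094), np.float64(-0.3592659597498242)]
3.1 [ 524.002828   -160.82803126  214.76764231] [3.14154704e+00 2.79738295e-04 3.01946604e+00]
```

Request:
carry_out --pt "0.06 -0.03 -0.5 -0.12" --pt "0 0 -0.5 0" --pt "0 0 -0.5 0" --pt "0 0 -0.5 0" --pt "0 0 -0.57 0"

```text
t: 3.6
eef_pos: [526.8, -160.7, 85.6]
tcp_rot: [-3.141, 0.001, 3.007]
ft_force: [0.3, -0.7, -0.3]
opening: 1.0
grip_force: 0.0
```

Request:
carry_out --pt "0 0 0 0" --pt "0 0 0 0" --pt "0 0 0 0" --pt "0 0 0 0" --pt "0 0 0 0" --fingers 1

```text
t: 4.1
eef_pos: [527.0, -160.7, 87.2]
tcp_rot: [-3.141, 0.002, 3.007]
ft_force: [0.1, 0.3, 0.4]
opening: 0.639
grip_force: 0.0
```

Request:
carry_out --pt "0 0 0 0" --pt "0 0 0 0" --pt "0 0 0 0" --pt "0 0 0 0" --pt "0 0 0 0"

```text
t: 4.6
eef_pos: [526.4, -162.7, 86.2]
tcp_rot: [-3.138, 0.0, 3.008]
ft_force: [-12.4, -43.5, -4.1]
opening: 0.221
grip_force: 22.0
```

Request:
carry_out --pt "0 0 0 0" --pt "-0.02 -0.12 0 0" --pt "-0.02 -0.12 0 0" --pt "-0.02 -0.12 0 0" --pt "0 0 0 0"

```text
t: 5.1
eef_pos: [523.9, -179.0, 86.1]
tcp_rot: [3.141, 0.001, 3.006]
ft_force: [2.7, -1.6, -2.0]
opening: 0.213
grip_force: 30.0
```

Request:
carry_out --pt "-0.02 -0.12 0 0" --pt "-0.01 -0.1 0 0" --pt "-0.01 -0.08 0 0" --pt "0 0 0 0" --pt "0 0 0 0"

```text
t: 5.6
eef_pos: [521.8, -193.6, 86.1]
tcp_rot: [3.142, 0.001, 3.006]
ft_force: [2.6, 0.6, -3.0]
opening: 0.212
grip_force: 30.0
```

Request:
carry_out --pt "-0.01 -0.05 0 0" --pt "0 -0.03 0 0" --pt "0 0 0 0" --pt "0 0 0 0" --pt "0 0 0 0"

```text
t: 6.1
eef_pos: [521.3, -197.2, 86.1]
tcp_rot: [3.141, 0.0, 3.007]
ft_force: [2.6, 3.1, -2.4]
opening: 0.212
grip_force: 30.0
```

Request:
carry_out --pt "0 0 0 0" --pt "0 0 0 0" --pt "0 0 0 0" --pt "0 0 0 0" --pt "0 0 0 0" --fingers -1

```text
t: 6.6
eef_pos: [521.0, -197.6, 86.2]
tcp_rot: [3.142, -0.0, 3.007]
ft_force: [1.4, -1.5, -0.5]
opening: 0.573
grip_force: 0.0
```

Request:
carry_out --pt "0 0 0 0" --pt "0 0 0.6 0" --pt "0 0 0.6 0" --pt "0 0 0.6 0" --pt "0 0 0.6 0"

```text
t: 7.1
eef_pos: [520.9, -197.5, 207.4]
tcp_rot: [3.142, -0.0, 3.007]
ft_force: [0.0, -0.1, -0.6]
opening: 0.973
grip_force: 0.0
```

Request:
carry_out --pt "0.25 0.75 0 0" --pt "0.25 0.75 0 0" --pt "0.25 0.75 0 0" --pt "0.25 0.75 0 0" --pt "0 0.09 0 0"

```text
t: 7.6
eef_pos: [571.8, -39.7, 206.1]
tcp_rot: [3.141, 0.0, 3.01]
ft_force: [1.0, -0.4, 0.6]
opening: 1.002
grip_force: 0.0
```

Request:
carry_out --pt "0 0 -0.53 0" --pt "0 0 -0.53 0" --pt "0 0 -0.53 0" --pt "0 0 -0.53 0" --pt "0 0 0 0"

```text
t: 8.1
eef_pos: [569.4, -43.3, 97.4]
tcp_rot: [3.141, -0.005, 3.006]
ft_force: [-0.9, -0.3, 1.2]
opening: 1.001
grip_force: 0.0
```

Request:
carry_out --pt "0 0 0 0" --pt "0 0 0 0" --pt "0 0 0 0" --pt "0 0 0 0" --pt "0 0 0 0" --fingers 1

```text
t: 8.6
eef_pos: [571.3, -43.1, 100.8]
tcp_rot: [3.142, 0.001, 3.007]
ft_force: [-1.3, 0.4, -0.0]
opening: 0.642
grip_force: 0.0
```

Request:
carry_out --pt "0 0 0 0" --pt "0 0 0 0" --pt "0 0 0 0" --pt "0 0 0 0" --pt "0 0 0 0"

```text
t: 9.1
eef_pos: [571.1, -43.5, 100.1]
tcp_rot: [-3.141, 0.0, 3.007]
ft_force: [-0.2, -5.3, -1.0]
opening: 0.382
grip_force: 29.9
```

Request:
carry_out --pt "0 -0.02 0.2 0" --pt "0 -0.02 0.4 0" --pt "0 -0.02 0.5 0" --pt "0 -0.02 0.5 0" --pt "0 0 0.4 0"

```text
t: 9.6
eef_pos: [571.1, -46.8, 202.2]
tcp_rot: [3.141, 0.001, 3.007]
ft_force: [-0.2, 0.4, -2.1]
opening: 0.377
grip_force: 29.9
```

Request:
carry_out --pt "0 0 0 0" --pt "0 0 0 0" --pt "0 0 0 0" --pt "0 0 0 0" --pt "0 0 0 0"

```text
t: 10.1
eef_pos: [570.9, -47.0, 199.3]
tcp_rot: [3.141, -0.001, 3.007]
ft_force: [-0.0, -0.5, -1.5]
opening: 0.38
grip_force: 29.9
```

```bash
python3 - <<'E'
from h import *
s=env.state();print(s["moment"],s["ft_force"])
a=env.read_camera("side");cv2.imwrite("pics/side1.png",cv2.resize(np.ascontiguousarray(a[150:430,230:480,::-1]),None,fx=2.1,fy=2.1))
E
```

```text
[ 5.58817437e-02 -9.38352634e-02 -8.76551328e-05] [-0.01073598 -0.5459293  -1.45519366]
```

View pics/side1.png

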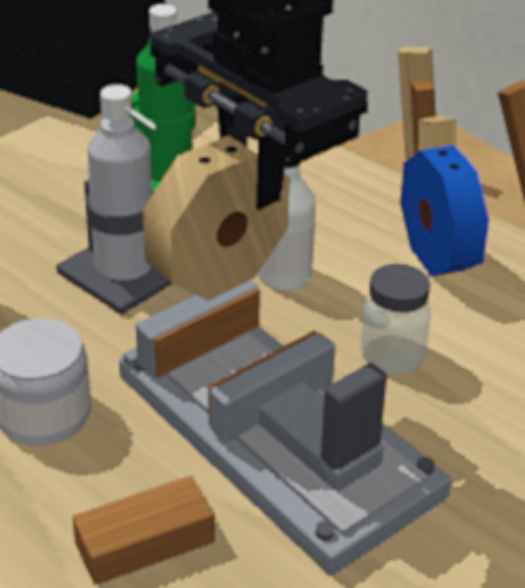

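The hub is lifted clear and the jaw is open. It didn't swing in the grip, because friction holds it. The wrist can't tilt, so I'll set it down mid-gap, regrip it on the robot-side upper part and roll it 45° over its lower corner on the bed. Then I'll lift it again and place it.

Request:
carry_out --pt "0.27 -0.18 0 0" --pt "0.27 -0.18 0 0" --pt "0 0 -0.6 0" --pt "0 0 -0.6 0" --pt "0 0 -0.4 0"

```text
t: 10.65
eef_pos: [597.4, -65.0, 118.0]
tcp_rot: [3.141, -0.002, 3.007]
ft_force: [0.0, -0.4, -0.7]
opening: 0.375
grip_force: 30.0
```

Request:
carry_out --pt "0 0 -0.2 0" --pt "0 0 -0.1 0" --pt "0 0 -0.06 0" --pt "0 0 0 0" --pt "0 0 0 0"

```text
t: 11.15
eef_pos: [598.4, -65.1, 103.0]
tcp_rot: [-3.142, 0.001, 3.007]
ft_force: [0.8, 0.3, -1.5]
opening: 0.377
grip_force: 30.0
```

Request:
carry_out --pt "0 0 -0.05 0" --pt "0 0 0 0" --pt "0 0 0 0" --pt "0 0 0 0" --pt "0 0 0 0"

```text
t: 11.65
eef_pos: [598.5, -65.2, 100.1]
tcp_rot: [-3.142, 0.001, 3.007]
ft_force: [2.2, -1.7, 4.9]
opening: 0.381
grip_force: 30.0
```

Request:
carry_out --pt "0 0 0 0" --pt "0 0 0 0" --pt "0 0 0 0" --pt "0 0 0 0" --pt "0 0 0 0" --fingers -1

```text
t: 12.15
eef_pos: [598.0, -65.0, 99.5]
tcp_rot: [3.141, -0.0, 3.007]
ft_force: [0.9, 0.4, -0.7]
opening: 0.739
grip_force: 0.0
```

Request:
carry_out --pt "0 0 0.25 0" --pt "-0.42 0.06 0 0" --pt "-0.42 0.05 0 0" --pt "-0.41 0.06 0 0" --pt "0 0 0 0"

```text
t: 12.65
eef_pos: [533.9, -56.2, 113.1]
tcp_rot: [3.141, -0.001, 3.007]
ft_force: [-0.1, 0.3, -0.8]
opening: 0.998
grip_force: 0.0
```

```bash
python3 - <<'E'
from h import *
a=env.read_camera("side");b=env.read_camera("top");a=a[170:410,230:450,::-1];b=b[210:345,310:510,::-1]
a=cv2.resize(np.ascontiguousarray(a),(440,480));b=cv2.resize(np.ascontiguousarray(b),(356,240))
o=np.zeros((480,796,3),np.uint8);o[:,:440]=a;o[:240,440:]=b;cv2.imwrite("pics/s2.png",o);s=env.state();print(s["eef_pos"])
E
```

```text
[536.30719482 -56.72644137 113.12287914]
```

View pics/s2.png

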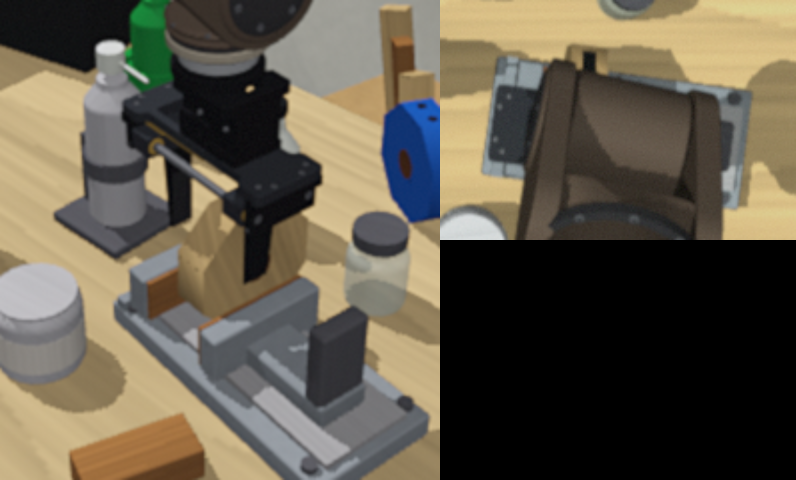

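Request:
carry_out --pt "0 0 0 0" --pt "0 0 0 0" --pt "0 0 0 0" --pt "0 0 0 0" --pt "0 0 0 0" --fingers 1

```text
t: 13.25
eef_pos: [535.6, -56.6, 112.1]
tcp_rot: [3.142, -0.0, 3.007]
ft_force: [0.4, -0.5, 0.5]
opening: 0.635
grip_force: 0.0
```

Request:
carry_out --pt "0 0 0 0" --pt "0 0 0 0" --pt "0 0 0 0" --pt "0 0 0 0" --pt "0 0 0 0"

```text
t: 13.75
eef_pos: [535.6, -56.6, 112.2]
tcp_rot: [3.141, 0.0, 3.007]
ft_force: [-0.3, -0.2, 0.1]
opening: 0.373
grip_force: 30.0
```

Request:
carry_out --pt "-0.16 0.02 -0.03 0" --pt "-0.16 0.02 -0.03 0" --pt "-0.15 0.02 -0.03 0" --pt "-0.15 0.02 -0.05 0" --pt "-0.15 0.02 -0.06 0"

```text
t: 14.25
eef_pos: [498.0, -51.8, 103.2]
tcp_rot: [-3.141, 0.004, 3.007]
ft_force: [1.6, 0.1, 8.3]
opening: 0.378
grip_force: 30.0
```

Request:
carry_out --pt "-0.14 0.02 -0.07 0" --pt "-0.14 0.02 -0.09 0" --pt "-0.13 0.02 -0.09 0" --pt "-0.12 0.02 -0.11 0" --pt "-0.12 0.01 -0.11 0"

```text
t: 14.75
eef_pos: [464.5, -47.1, 79.3]
tcp_rot: [-3.141, 0.002, 3.007]
ft_force: [-3.2, -0.4, 8.7]
opening: 0.376
grip_force: 30.0
```

```bash
python3 - <<'E'
from h import *
a=env.read_camera("side")[170:410,230:450,::-1]
cv2.imwrite("pics/s3.png",cv2.resize(np.ascontiguousarray(a),(550,600)));s=env.state();print(s["eef_pos"],s["ft_force"])
E
```

```text
[463.45271308 -46.94230588  78.47883052] [-1.65248691 -0.49790459  6.13657923]
```

View pics/s3.png

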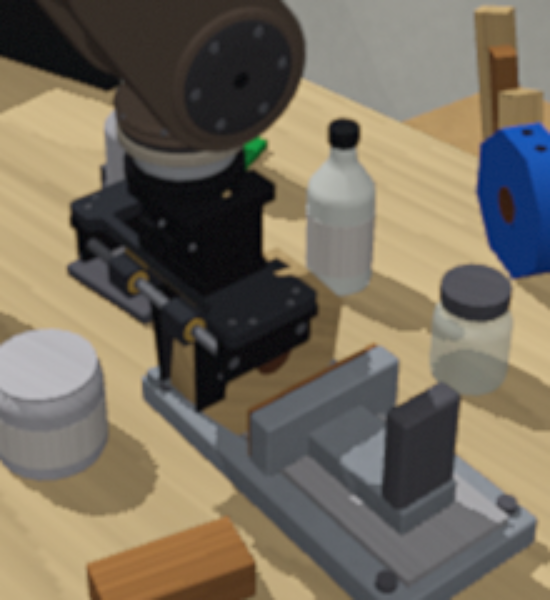

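Request:
carry_out --pt "0 0 0 0" --pt "0 0 0 0" --pt "0 0 0 0" --pt "0 0 0 0" --pt "0 0 0 0" --fingers -1

```text
t: 15.3
eef_pos: [464.6, -47.1, 78.6]
tcp_rot: [3.141, -0.0, 3.007]
ft_force: [-0.1, 0.3, 0.2]
opening: 0.744
grip_force: 0.0
```

Request:
carry_out --pt "0 0 0.3 0" --pt "0 0 0.5 0" --pt "0 0 0.8 0" --pt "0 0 0.8 0" --pt "-0.5 0 0.8 0"

```text
t: 15.8
eef_pos: [440.7, -47.2, 240.3]
tcp_rot: [3.142, 0.001, 3.007]
ft_force: [1.6, 0.0, 0.9]
opening: 1.0
grip_force: 0.0
```

Request:
carry_out --pt "-0.5 0.5 0 0" --pt "-0.5 0.8 0 0" --pt "-0.1 0.9 0 0" --pt "0 0.9 0 0" --pt "0 0.5 0 0"

```text
t: 16.3
eef_pos: [384.0, 135.3, 239.0]
tcp_rot: [3.141, 0.001, 3.008]
ft_force: [-0.5, -0.7, 0.5]
opening: 0.999
grip_force: 0.0
```

```bash
python3 - <<'E'
from h import *
a=env.read_camera("side");b=env.read_camera("top");a=a[170:410,230:450,::-1];b=b[225:340,325:495,::-1]
cv2.imwrite("pics/top4.png",b)
a=cv2.resize(np.ascontiguousarray(a),(320,350));b=cv2.resize(np.ascontiguousarray(b),None,fx=2.76,fy=2.76)
o=np.zeros((350,320+b.shape[1],3),np.uint8);o[:,:320]=a;o[:b.shape[0],320:]=b;cv2.imwrite("pics/s4.png",o);s=env.state();print(s["t"],s["eef_pos"],o.shape)
E
```

```text
16.4 [384.25252629 135.18365644 238.71997546] (350, 789, 3)
```

View pics/s4.png

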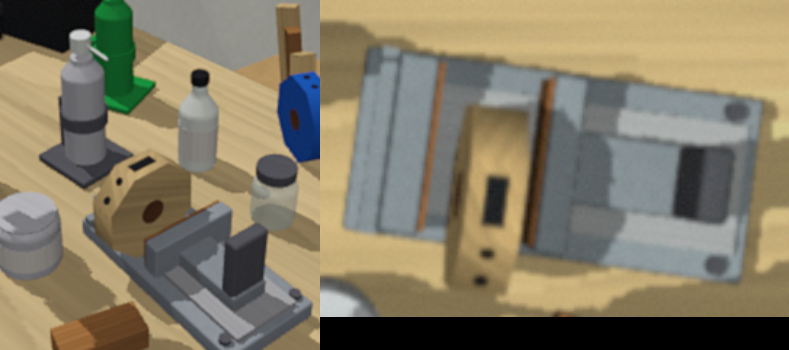

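The side view shows the mortise facing straight up. In the top view it is at about (388.8,297.5), so the hub is flat on the bed but toward the robot end. I'll compute the centring move.

```bash
cat > fin.py <<'E'
from h import *
a=cv2.imread("pics/top4.png")
g=a.max(2);m=(g[55:90,50:80]<75).astype(np.uint8)
n,l,st,c=cv2.connectedComponentsWithStats(m);print([(s[4],(ci+[375,280]).round(1).tolist()) for s,ci in zip(st,c)][1:])
x,y,A=544.46,-39.14,-.135
w=at_z("top",(388.8,297.5),150);d=w[:2]-[x,y];C,S=np.cos(A),np.sin(A)
print(w,"vice",C*d[0]+S*d[1],-S*d[0]+C*d[1])
E
python3 fin.py
```

```text
[(np.int32(88), [401.2, 296.4]), (np.int32(10), [375.0, 292.5]), (np.int32(105), [388.1, 297.3]), (np.int32(1), [404.0, 299.0]), (np.int32(1), [404.0, 301.0])]
[513.77676872 -53.71545937 150.        ] vice -28.44233911411649 -18.572507735963004
```

Request:
carry_out --pt "0.52 -0.75 0 0" --pt "0.52 -0.75 0 0" --pt "0.52 -0.75 0 0" --pt "0.52 -0.75 0 0" --pt "0.51 -0.76 0 0"

```text
t: 16.9
eef_pos: [514.6, -57.7, 238.6]
tcp_rot: [3.142, -0.0, 3.006]
ft_force: [0.5, -0.3, 0.8]
opening: 1.003
grip_force: 0.0
```

Request:
carry_out --pt "0 0 -0.4 0" --pt "0 0 -0.7 0" --pt "0 0 -0.7 0" --pt "0 0 -0.6 0" --pt "0 0 -0.46 0"

```text
t: 17.4
eef_pos: [513.2, -55.9, 93.9]
tcp_rot: [3.141, -0.002, 3.006]
ft_force: [0.7, 0.4, 0.5]
opening: 1.001
grip_force: 0.0
```

Request:
carry_out --pt "0 0 0 0" --pt "0 0 0 0" --pt "0 0 0 0" --pt "0 0 0 0" --pt "0 0 0 0" --fingers 1

```text
t: 17.9
eef_pos: [514.4, -55.1, 96.6]
tcp_rot: [-3.142, 0.002, 3.007]
ft_force: [0.0, 0.6, -0.0]
opening: 0.639
grip_force: 0.0
```

Request:
carry_out --pt "0 0 0 0" --pt "0 0 0 0" --pt "0 0 0 0" --pt "0 0 0 0" --pt "0 0 0 0"

```text
t: 18.4
eef_pos: [514.0, -55.0, 95.7]
tcp_rot: [3.141, -0.0, 3.007]
ft_force: [-0.9, 1.1, 0.8]
opening: 0.376
grip_force: 30.0
```

Request:
carry_out --pt "0 0 0.3 0" --pt "0 0 0.4 0" --pt "0 0 0.4 0" --pt "0 0 0.2 0" --pt "0 0 0 0"

```text
t: 18.9
eef_pos: [514.5, -55.2, 161.5]
tcp_rot: [-3.141, 0.002, 3.007]
ft_force: [-0.7, -0.2, -1.2]
opening: 0.376
grip_force: 30.0
```

Request:
carry_out --pt "0.3 0.13 0 0" --pt "0.29 0.13 0 0" --pt "0 0 -0.3 0" --pt "0 0 -0.4 0" --pt "0 0 -0.3 0"

```text
t: 19.4
eef_pos: [542.9, -41.9, 108.5]
tcp_rot: [3.141, -0.002, 3.007]
ft_force: [-0.3, -0.7, -2.9]
opening: 0.373
grip_force: 30.0
```

Request:
carry_out --pt "0 0 -0.15 0" --pt "0 0 -0.1 0" --pt "0 0 -0.04 0" --pt "0 0 0 0" --pt "0 0 0 0"

```text
t: 19.9
eef_pos: [543.8, -42.1, 96.6]
tcp_rot: [3.142, 0.001, 3.007]
ft_force: [0.3, 0.7, -1.7]
opening: 0.378
grip_force: 30.0
```

Request:
carry_out --pt "0 0 -0.03 0" --pt "0 0 0 0" --pt "0 0 0 0" --pt "0 0 0 0" --pt "0 0 0 0"

```text
t: 20.4
eef_pos: [544.1, -42.2, 95.6]
tcp_rot: [3.142, 0.002, 3.007]
ft_force: [-0.9, 0.8, 5.6]
opening: 0.38
grip_force: 30.0
```

Request:
carry_out --pt "0 0 0 0" --pt "0 0 0 0" --pt "0 0 0 0" --pt "0 0 0 0" --pt "0 0 0 0" --fingers -1

```text
t: 20.9
eef_pos: [543.6, -42.1, 94.6]
tcp_rot: [3.142, -0.0, 3.007]
ft_force: [0.1, -0.5, -0.4]
opening: 0.739
grip_force: 0.0
```

Request:
carry_out --pt "0 0 0.2 0" --pt "0 0 0.5 0" --pt "0 0 0.7 0" --pt "0 0 0.4 0" --pt "0 0 0 0"

```text
t: 21.4
eef_pos: [544.7, -42.2, 188.0]
tcp_rot: [-3.141, 0.005, 3.007]
ft_force: [-0.5, -0.9, 0.1]
opening: 0.998
grip_force: 0.0
```

Request:
carry_out --pt "-0.09 -0.62 0 0" --pt "-0.09 -0.62 0 0" --pt "-0.09 -0.62 0 0" --pt "-0.09 -0.62 0 0" --pt "-0.09 -0.62 0 0"

```text
t: 21.9
eef_pos: [520.5, -198.1, 184.1]
tcp_rot: [3.141, -0.001, 3.007]
ft_force: [0.5, 0.4, -0.7]
opening: 0.997
grip_force: 0.0
```

```bash
python3 - <<'E'
from h import *
s=env.state();print(s["eef_pos"])
a=env.read_camera("side")[170:410,230:450,::-1]
cv2.imwrite("pics/s5.png",cv2.resize(np.ascontiguousarray(a),(550,600)))
E
```

```text
[ 520.46874868 -198.14760298  184.14143414]
```

View pics/s5.png

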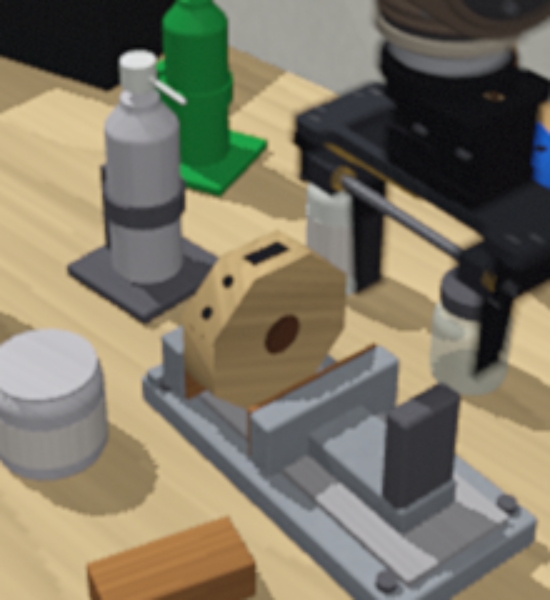

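The hub stands by the fixed jaw with the mortise at (267,252) facing up, and the jaw is still open. Next I grip the handle and close the jaw.

Request:
carry_out --pt "0 0.01 -0.4 0" --pt "0 0 -0.4 0" --pt "0 0 -0.5 0" --pt "0 0 -0.4 0" --pt "0 0 -0.26 0"

```text
t: 22.45
eef_pos: [520.4, -196.1, 84.9]
tcp_rot: [3.141, -0.002, 3.007]
ft_force: [0.3, 0.6, -0.0]
opening: 1.0
grip_force: 0.0
```

Request:
carry_out --pt "0 0 0 0" --pt "0 0 0 0" --pt "0 0 0 0" --pt "0 0 0 0" --pt "0 0 0 0" --fingers 1

```text
t: 22.95
eef_pos: [521.3, -196.7, 87.3]
tcp_rot: [-3.141, 0.001, 3.007]
ft_force: [0.1, -0.4, 0.4]
opening: 0.635
grip_force: 0.0
```

Request:
carry_out --pt "0 0 0 0" --pt "0 0 0 0" --pt "0 0 0 0" --pt "0 0 0 0" --pt "0 0 0 0"

```text
t: 23.45
eef_pos: [521.1, -196.6, 86.6]
tcp_rot: [3.142, -0.0, 3.007]
ft_force: [-1.5, -5.0, -0.3]
opening: 0.215
grip_force: 2.7
```

Request:
carry_out --pt "0.02 0.12 0 0" --pt "0.02 0.12 0 0" --pt "0.02 0.12 0 0" --pt "0.02 0.12 0 0" --pt "0 0 0 0"

```text
t: 23.95
eef_pos: [524.6, -172.2, 86.6]
tcp_rot: [3.141, -0.001, 3.006]
ft_force: [-4.0, 0.8, 1.0]
opening: 0.213
grip_force: 30.0
```

Request:
carry_out --pt "0.01 0.06 0 0" --pt "0.01 0.05 0 0" --pt "0 0.03 0 0" --pt "0 0 0 0" --pt "0 0 0 0"

```text
t: 24.45
eef_pos: [525.5, -165.8, 86.6]
tcp_rot: [3.142, -0.001, 3.006]
ft_force: [-5.4, -2.2, 2.5]
opening: 0.21
grip_force: 30.0
```

Request:
carry_out --pt "0.005 0.025 0 0" --pt "0 0.02 0 0" --pt "0 0.02 0 0" --pt "0 0 0 0" --pt "0 0 0 0"

```text
t: 24.95
eef_pos: [525.9, -163.1, 86.6]
tcp_rot: [-3.141, -0.001, 3.006]
ft_force: [-4.7, -8.4, 0.4]
opening: 0.21
grip_force: 30.0
```

Request:
carry_out --pt "0 0.015 0 0" --pt "0 0 0 0" --pt "0 0 0 0" --pt "0 0 0 0" --pt "0 0 0 0"

```text
t: 25.45
eef_pos: [525.9, -163.1, 86.7]
tcp_rot: [-3.14, -0.0, 3.006]
ft_force: [-6.4, -13.6, -0.9]
opening: 0.21
grip_force: 30.0
```

Request:
carry_out --pt "0 0.015 0 0" --pt "0 0 0 0" --pt "0 0 0 0" --pt "0 0 0 0" --pt "0 0 0 0"

```text
t: 25.95
eef_pos: [525.9, -163.1, 86.7]
tcp_rot: [-3.139, 0.0, 3.006]
ft_force: [-6.9, -18.4, -0.7]
opening: 0.211
grip_force: 30.0
```

The jaw has stopped at y=-163 with 18 N of push, so it's closed on the hub. I'll release the handle and go to the cap.

Request:
carry_out --pt "0 0 0 0" --pt "0 0 0 0" --pt "0 0 0 0" --pt "0 0 0 0" --pt "0 0 0 0" --fingers -1

```text
t: 26.45
eef_pos: [526.4, -160.6, 86.7]
tcp_rot: [3.141, 0.0, 3.007]
ft_force: [-0.1, 0.4, 0.1]
opening: 0.572
grip_force: 0.0
```

Request:
carry_out --pt "0 0 0.3 0" --pt "0 0 0.7 0" --pt "0 0 0.9 0" --pt "0 0 0.9 0" --pt "0 0 0.4 0"

```text
t: 26.95
eef_pos: [527.1, -160.9, 250.7]
tcp_rot: [-3.14, 0.005, 3.007]
ft_force: [0.2, 0.5, -0.4]
opening: 0.975
grip_force: 0.0
```

Request:
carry_out --pt "0.19 0.78 0 0" --pt "0.19 0.78 0 0" --pt "0.19 0.78 0 0" --pt "0.19 0.78 0 0" --pt "0.19 0.78 0 0" --fingers 1

```text
t: 27.45
eef_pos: [573.9, 36.0, 246.8]
tcp_rot: [3.141, 0.0, 3.007]
ft_force: [1.2, -0.3, 0.2]
opening: 0.634
grip_force: 0.0
```

Request:
carry_out --pt "0.19 0.78 0 0" --pt "0.19 0.78 0 0" --pt "0.19 0.78 0 0" --pt "0 0 0 0" --pt "0 0 0 0"

```text
t: 27.95
eef_pos: [602.0, 151.9, 246.3]
tcp_rot: [-3.141, -0.001, 3.009]
ft_force: [-0.2, -0.2, -1.1]
opening: 0.218
grip_force: 0.0
```

```bash
python3 - <<'E'
from h import *
s=env.state();print(s["eef_pos"],s["opening"]); e=s["eef_pos"]
a=env.read_camera("side");print(proj("side",[e,[602,149,208]]))
a=a[130:370,230:450,::-1]
cv2.imwrite("pics/s6.png",cv2.resize(np.ascontiguousarray(a),(550,600)))
E
```

```text
[602.02828229 151.88762204 246.28281082] 0.21819195526067722
[[282.7462683  174.60607884]
 [284.64447595 192.87907177]]
```

View pics/s6.png

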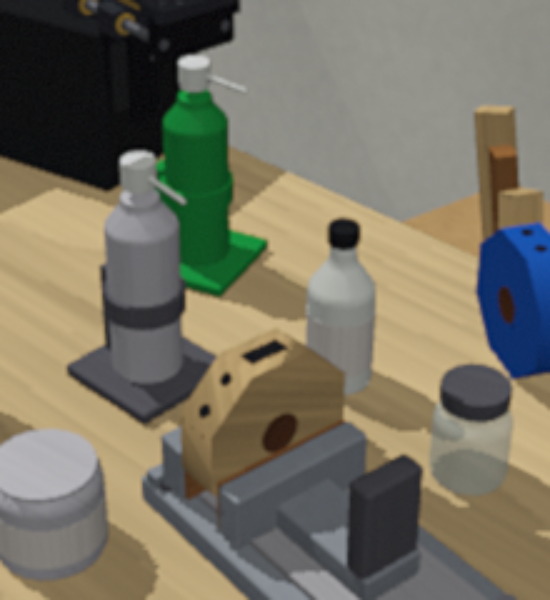

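The hub is clamped with the mortise up. The shut fingertips at crop (122,108) are just off the cap at (137,160), and the cap pixel matches the (602,149) estimate. Now I centre over it and press.

Request:
carry_out --pt "0 -0.06 -0.2 0" --pt "0 0 -0.3 0" --pt "0 0 -0.16 0" --pt "0 0 0 0" --pt "0 0 0 0"

```text
t: 28.5
eef_pos: [602.4, 147.7, 213.8]
tcp_rot: [3.142, -0.0, 3.006]
ft_force: [0.4, -0.1, 0.7]
opening: 0.005
grip_force: 0.0
```

Request:
carry_out --pt "0 0 -0.05 0" --pt "0 0 -0.05 0" --pt "0 0 -0.04 0" --pt "0 0 0 0" --pt "0 0 0 0"

```text
t: 29.0
eef_pos: [602.4, 148.2, 207.0]
tcp_rot: [3.141, 0.001, 3.007]
ft_force: [-0.3, -0.2, 3.2]
opening: 0.006
grip_force: 1.5
```

Contact at z≈207. I'll press down to the stop.

Request:
carry_out --pt "0 0 -0.05 0" --pt "0 0 -0.05 0" --pt "0 0 -0.02 0" --pt "0 0 0 0" --pt "0 0 0 0"

```text
t: 29.5
eef_pos: [602.5, 148.2, 201.3]
tcp_rot: [3.141, 0.001, 3.007]
ft_force: [-2.1, -0.7, 8.9]
opening: 0.001
grip_force: 4.5
```

Request:
carry_out --pt "0 0 -0.02 0" --pt "0 0 0 0" --pt "0 0 0 0" --pt "0 0 0 0" --pt "0 0 0 0"

```text
t: 30.0
eef_pos: [602.5, 148.2, 201.2]
tcp_rot: [3.141, 0.002, 3.007]
ft_force: [-3.9, -2.1, 16.0]
opening: 0.007
grip_force: 8.0
```

The cap is at its stop: z holds at 201.2 and the force is 16 N, above the 6.6 N the spring takes at the bottom. I'll retract and check.

Request:
carry_out --pt "0 0 0.2 0" --pt "0 0 0.5 0" --pt "0 0 0.5 0" --pt "-0.6 0 0.2 0" --pt "-0.8 0 0 0"

```text
t: 30.5
eef_pos: [532.6, 148.2, 270.2]
tcp_rot: [3.141, 0.002, 3.006]
ft_force: [0.1, 0.2, -0.2]
opening: 0.005
grip_force: 0.0
```

Request:
carry_out --pt "-0.8 0.2 0 0" --pt "-0.4 0.3 0 0" --pt "0 0.5 0 0" --pt "0 0.5 0 0" --pt "0 0 0 0"

```text
t: 31.0
eef_pos: [471.9, 225.2, 269.4]
tcp_rot: [3.141, -0.0, 3.009]
ft_force: [0.2, -0.2, 0.0]
opening: 0.003
grip_force: 0.0
```

```bash
python3 - <<'E'
from h import *
a=env.read_camera("side");b=env.read_camera("top");a=a[170:410,230:450,::-1];b=b[160:390,240:500,::-1]
a=cv2.resize(np.ascontiguousarray(a),(330,360));b=cv2.resize(np.ascontiguousarray(b),(407,360))
cv2.imwrite("pics/s7.png",np.hstack([a,b]));s=env.state();print(s["t"],s["eef_pos"])
E
```

```text
31.1 [472.04099699 223.29643031 269.21836041]
```

View pics/s7.png

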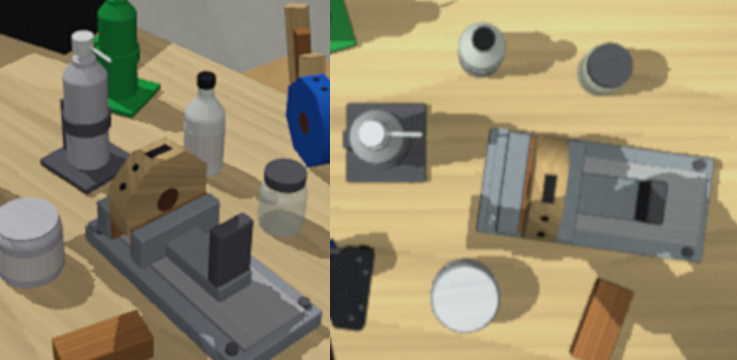

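The final view shows the hub clamped in the middle of the jaws with the mortise up, at (550,189). The cap is up, and the tin, jar, glue bottle and offcut are where they were. Handing in.

```bash
python3 -c "
from cell import env
print(env.job_done())"
```

```text
the job is handed in; nothing more can be done
None
```

The job is handed in at about 31 s: the hub is turned an eighth with its mortise facing up and clamped mid-jaws, the cap was pressed to its stop and sprang back, and the bystanders look unmoved; the turn was made by rolling the hub on the vice bed between two lifts clear of the jaws, because the wrist cannot tilt.

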